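# Sweep ferrite rings through the counting gate

### The job

On the parts-counting tray, push the three ferrite rings one at a time through the gate in the far fence so that each drops into the catch slot behind it before the next one enters the gate. Only push them along the deck with the fingertips: never pick them up. Leave the round tub and the USB stick that stand on the deck where they are, and end with all three rings lying in the slot.

Things in the scene. Friction and masses are not known exactly. Their poses are not given: they have to be found in the camera images.
- tray: grey and bare-metal parts-counting tray fixed to the bench. Origin: on the bench, below the gate's middle, in the plane of the gate fence's inner face. x points through the gate to the slot (roughly away from the robot), y along the gate fence, z up. Gate fence (x 0 to 4 mm) and side fences (inner faces y = -132, +132 mm) rise 12 mm above the deck, the back lip (x = -187 mm) 3 mm
- deck (a point): middle of the flat deck's top surface, at x = -92, y = 0, z = 75 mm in the tray's frame. The deck reaches from x = -187 to x = +3 mm and ends just in the gate: a ring whose centre is pushed well past that edge tips and falls into the slot
- gate (a point): middle of the gate at deck height, at x = +2, y = 0, z = 75 mm in the tray's frame. The gate is a 41 mm wide gap in the gate fence, with slim round posts 7 mm thick that stand 1.5 mm proud of the fence's inner face. The fingers need not enter it: the ring only has to be pushed until its centre is past the deck's edge
- slot (a point): middle of the catch slot's floor, at x = +31, y = 0, z = 4 mm in the tray's frame. The slot is an open well behind the gate: 55 mm long in x (3 to 58 mm), 116 mm wide in y, floor 71 mm below the deck, far wall 16 mm above the deck
- ring0_center (a point): ferrite ring core, dark grey, lying flat on the tray's deck: 30 mm outside diameter, 16 mm hole, 12 mm thick, 21 to 42 g; all three are alike. The point is its centre, half-way up (6 mm above the deck at the start); its yaw means nothing
- ring1_center (a point): ferrite ring core, dark grey, lying flat on the tray's deck: 30 mm outside diameter, 16 mm hole, 12 mm thick, 21 to 42 g; all three are alike. The point is its centre, half-way up (6 mm above the deck at the start); its yaw means nothing
- ring2_center (a point): ferrite ring core, dark grey, lying flat on the tray's deck: 30 mm outside diameter, 16 mm hole, 12 mm thick, 21 to 42 g; all three are alike. The point is its centre, half-way up (6 mm above the deck at the start); its yaw means nothing
- flux_tub_center (a point): bystander: round tub with a black lid, 47 mm diameter, 29 mm high, standing on the deck in one of the two corners beside the gate (either side); the point is its centre, half-way up
- usb_stick_center (a point): bystander: black USB stick, 52 x 18 x 8 mm, lying flat on the deck in the other corner beside the gate; the point is its centre, half-way up, its x axis runs along its length
Things that resemble listed ones, but are neither listed nor needed, are in the scene too. Leave any green or yellow look-alike of the part that bears ring0_center alone.

How it is judged:
On the way, in this order (a step that is already met when the one before it is completed fails the run):
1. a first ring has dropped into the slot (((x of ring0_center in the frame of tray between 0.004 and 0.058 m and y of ring0_center in the frame of tray between -0.058 and 0.058 m and z of ring0_center in the frame of tray below 0.069 m) or (x of ring1_center in the frame of tray between 0.004 and 0.058 m and y of ring1_center in the frame of tray between -0.058 and 0.058 m and z of ring1_center in the frame of tray below 0.069 m) or (x of ring2_center in the frame of tray between 0.004 and 0.058 m and y of ring2_center in the frame of tray between -0.058 and 0.058 m and z of ring2_center in the frame of tray below 0.069 m))), for 0.2 s.
2. then a second ring has dropped into the slot ((((x of ring0_center in the frame of tray between 0.004 and 0.058 m and y of ring0_center in the frame of tray between -0.058 and 0.058 m and z of ring0_center in the frame of tray below 0.069 m) and (x of ring1_center in the frame of tray between 0.004 and 0.058 m and y of ring1_center in the frame of tray between -0.058 and 0.058 m and z of ring1_center in the frame of tray below 0.069 m)) or ((x of ring0_center in the frame of tray between 0.004 and 0.058 m and y of ring0_center in the frame of tray between -0.058 and 0.058 m and z of ring0_center in the frame of tray below 0.069 m) and (x of ring2_center in the frame of tray between 0.004 and 0.058 m and y of ring2_center in the frame of tray between -0.058 and 0.058 m and z of ring2_center in the frame of tray below 0.069 m)) or ((x of ring1_center in the frame of tray between 0.004 and 0.058 m and y of ring1_center in the frame of tray between -0.058 and 0.058 m and z of ring1_center in the frame of tray below 0.069 m) and (x of ring2_center in the frame of tray between 0.004 and 0.058 m and y of ring2_center in the frame of tray between -0.058 and 0.058 m and z of ring2_center in the frame of tray below 0.069 m)))), for 0.2 s.
3. then the third ring has dropped into the slot (x of ring0_center in the frame of tray between 0.004 and 0.058 m and y of ring0_center in the frame of tray between -0.058 and 0.058 m and z of each of ring0_center, ring1_center, ring2_center in the frame of tray below 0.069 m and x of ring1_center in the frame of tray between 0.004 and 0.058 m and y of ring1_center in the frame of tray between -0.058 and 0.058 m and x of ring2_center in the frame of tray between 0.004 and 0.058 m and y of ring2_center in the frame of tray between -0.058 and 0.058 m), for 0.2 s.
At the end, for the whole second after the job is handed in: all three rings lie at rest in the catch slot (each centre between the slot's walls and at least 6 mm below the deck), and the tub and the USB stick stand within 15 mm of where they began (all of step 3 and linear speed of each of ring0, ring1, ring2 below 0.02 m/s and distance of each of flux_tub_center, usb_stick_center from where it was at the start of the episode below 0.015 m); the robot touches nothing.
It fails at once if two rings are in the gate at once (both centres within 16 mm of it before or behind, at deck height) (((x of ring0_center in the frame of gate between -0.016 and 0.016 m and y of ring0_center in the frame of gate between -0.021 and 0.021 m and z of ring0_center in the frame of gate above -0.006 m) and (x of ring1_center in the frame of gate between -0.016 and 0.016 m and y of ring1_center in the frame of gate between -0.021 and 0.021 m and z of ring1_center in the frame of gate above -0.006 m)) or ((x of ring0_center in the frame of gate between -0.016 and 0.016 m and y of ring0_center in the frame of gate between -0.021 and 0.021 m and z of ring0_center in the frame of gate above -0.006 m) and (x of ring2_center in the frame of gate between -0.016 and 0.016 m and y of ring2_center in the frame of gate between -0.021 and 0.021 m and z of ring2_center in the frame of gate above -0.006 m)) or ((x of ring1_center in the frame of gate between -0.016 and 0.016 m and y of ring1_center in the frame of gate between -0.021 and 0.021 m and z of ring1_center in the frame of gate above -0.006 m) and (x of ring2_center in the frame of gate between -0.016 and 0.016 m and y of ring2_center in the frame of gate between -0.021 and 0.021 m and z of ring2_center in the frame of gate above -0.006 m))).
It fails at once if a ring is lifted (its centre more than 20 mm above the deck) (z of any of ring0_center, ring1_center, ring2_center in the frame of gate above 0.02 m).
It fails at once if a ring crosses the fence beside the gate ((x of ring0_center in the frame of gate between -0.004 and 0.004 m and z of ring0_center in the frame of gate above 0 m and (y of ring0_center in the frame of gate above 0.021 m or y of ring0_center in the frame of gate below -0.021 m)) or (x of ring1_center in the frame of gate between -0.004 and 0.004 m and z of ring1_center in the frame of gate above 0 m and (y of ring1_center in the frame of gate above 0.021 m or y of ring1_center in the frame of gate below -0.021 m)) or (x of ring2_center in the frame of gate between -0.004 and 0.004 m and z of ring2_center in the frame of gate above 0 m and (y of ring2_center in the frame of gate above 0.021 m or y of ring2_center in the frame of gate below -0.021 m))).
It fails at once if the tub or the USB stick is moved more than 15 mm (distance of any of flux_tub_center, usb_stick_center from where it was at the start of the episode above 0.015 m).
It also fails if it takes over 58 s, if anything falls off the work surface, if the arm or the gripper's body presses on something with over 40 N, if the wrist force passes 120 N, or if a joint passes its speed limit or range.

### The arm

A 6-joint arm with a two-finger parallel gripper is mounted at the origin on a cart in front of the work surface, level with it; the furniture and walls round the work are solid. World frame = base frame: x ahead of the robot, y to its left, z up, the work surface at z = 0. Lengths are in m, angles in rad, forces in N, time in s.
With the tool pointing down it reaches from about 0.3 to 0.875 m from the base axis. Payload 4.2 kg.
Tool frame: the origin (TCP) lies on the centre line of the jaws, within the pads' length; the fingertips stand 22 mm ahead of it and the grasp point (between the pads) lies 3 mm ahead of it (env.tip_extent is the distance from the TCP to the fingertips, in m); y points along the fingers, x is the direction in which the jaws open and shut, and the axes are right-handed (so a half turn about y gives the same grasp; the last joint's range is limited). The gripper opens to 85 mm and grips with 20 to 120 N. Pads are 22 mm wide; open, the fingers measure 114 mm over their backs; the gripper's body (76 mm by 85 mm) begins 54 mm behind the grasp point. The pads swing forward as they close: fully open they stand 13 mm farther back than shut.
Start: joints at [1.286, 0.32, 1.565, -0, 1.257, -0.02], TCP at [0.15, 0.555, 0.253] pointing down, gripper open.
Joint ranges: [-3.11, 3.11], [-0.84, 2.01], [0.21, 2.61], [-1.34, 4.49], [0.05, 2.63], [-2.56, 2.56]. Speed limits (rad/s): [2.57, 2.57, 3.14, 3.14, 3.14, 3.14].

### API

Orientations are given as a unit quaternion [w, x, y, z].
In Python, from rig import env, imaging, finish_job gives the robot as it stands.
- The arm moves only by the tool carry_out, never from a script. Its argument "plan" is a list that holds one entry, the list of rows, each a list of 7 numbers: the closure, from 0 (fully open) to 1 (shut), then the shift along the tool's x, y, z in mm, then the turn, a rotation vector about the tool's x, y, z in rad. A call has 1 to 5 rows; each row is the pose to reach, as a shift and turn from the pose commanded when the call began, along the tool's axes at that moment; what a row does not reach only later rows make up. A row lasts 1/10 s, in which the tool goes at most 50 mm and 8.59 degrees, less where a joint would pass 70% of its speed; a pose out of reach is approached as far as the arm can. A call with a gripper value outside its range is refused whole. The fingers move at their own pace and stop on an object; "grip_force" is the grip in N (left out, the last holds). Time passes only in rows, so rows that repeat a pose let the fingers close. It gives the time, the measured TCP pose, the force and the opening at its end, in the units of the state.
- env.state(): the state, without advancing time (a new reading comes with each control period).
- imaging.capture(name): name is "side" or "top" or "wrist"; returns a dict with "image" (420x560x3 uint8, red, green, blue), "camera_matrix" (3x3 intrinsics, pixels), "rvec" (rotation vector, rad) and "tvec" (3), from world to camera coordinates, as OpenCV has them. Camera axes: x right, y down, z forward; pixel columns grow to the right and rows downward; lengths in m; the calibration is good to about 2 mm. The wrist camera is an equidistant fisheye: a pixel r from the principal point sees the ray r / f radians off the axis. A picture is of the moment at which its call begins. There is no depth.
- finish_job(): hands the job in, once; it reports no verdict.
The state is a dict: "time": time; "joints": joint angles; "joint_velocities": joint speeds; "joint_efforts": joint torques, N m; "tool_pos": TCP position; "tool_rot": TCP orientation; "wrist_force": force on the tool from outside, world axes, zero at the start; "moment": the same for the moment, N m; "width": finger opening in m.
Only numpy, scipy, OpenCV 4.12 (cv2) and the standard library are available. Lean on these libraries where they do the work, as an engineer would, in place of code of your own. Each camera call takes 0.05 s, during which the arm holds its last target. There are 200 camera calls.

## Working session

There is one attempt and no reset: what is moved stays moved. The work goes in short steps, Python scripts to look and compute and a tool call to move; the robot and the scene stay as the last step left them, time stands still between calls to the robot, and variables do not carry over. Pictures are saved under pics/ and viewed, about 8 in all and at most 12, crops included, and the job is handed in when it is done.

Besides the shell and the picture viewer there is one more tool, called after "Call:" by a JSON object that holds its "fn" and its "kwargs". carry_out: Moves the arm, as the interface text tells. Its arguments: {"type":"object","properties":{"plan":{"type":"array","items":{"type":"array","items":{"type":"array","items":{"type":"number"}}}},"grip_force":{"type":"number"}},"required":["plan"]}

```bash
mkdir -p pics; cat > h.py <<'E'
import numpy as np, cv2
from rig import env, imaging
def cap(n,f=None):
    c=imaging.capture(n); 
    if f: cv2.imwrite('pics/'+f,c['image'][:,:,::-1])
    return c
def ray(c,uv):
    R,_=cv2.Rodrigues(np.array(c['rvec'],float)); t=np.array(c['tvec'],float).ravel(); K=c['camera_matrix']
    d=np.linalg.inv(K)@[uv[0],uv[1],1.]
    return -R.T@t, R.T@d
def onz(c,uv,z):
    o,d=ray(c,uv); return o+d*(z-o[2])/d[2]
E
python3 - <<'E'
from h import *
import pickle
print(env.state())
for n in('top','side'):
    c=cap(n,n+'0.png'); pickle.dump(c,open(n+'0.pkl','wb'))
    o,d=ray(c,(280,210)); print(n,o,d,c['camera_matrix'][0,0])
E
```

```text
{'time': 0.0, 'joints': array([ 1.28598399e+00,  3.20292528e-01,  1.56570349e+00,  1.10635257e-05,
        1.25739651e+00, -2.00155563e-02]), 'joint_velocities': array([-0.00106476,  0.00012588, -0.0001726 , -0.00193668, -0.00194205,
       -0.00034239]), 'joint_efforts': array([-1.02703252e-03, -4.15512514e+01, -2.34167129e+01, -2.63473817e-05,
        8.10365978e-03, -6.31256924e-06]), 'tool_pos': array([0.1503637 , 0.55452626, 0.25247237]), 'tool_rot': array([-0.5612571 ,  0.56200397,  0.4291017 , -0.43013224]), 'wrist_force': array([-0.53051824, -0.7860377 , -0.4410569 ]), 'moment': array([0.06701238, 0.01663194, 0.021733  ]), 'width': 0.08544236571947077}
top [ 0.39497722 -0.26111972  1.14725967] [ 0.05582186  0.00744177 -0.99845608] 526.4765002890933
side [ 0.11957298 -0.97320107  0.59545739] [ 0.36762055  0.75597778 -0.54196759] 507.47340217384595
```

View pics/top0.png

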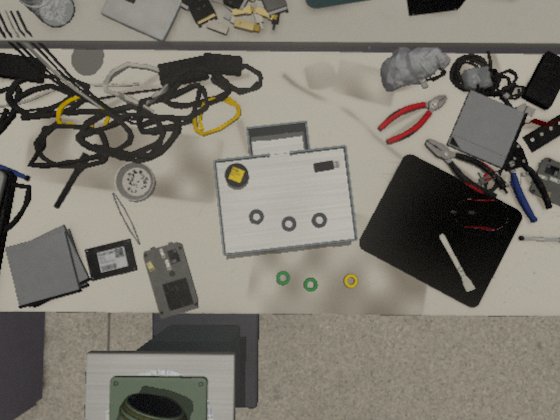

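```bash
python3 - <<'E'
from h import *
from scipy.spatial.transform import Rotation as Ro
s=env.state(); q=s['tool_rot']; print(Ro.from_quat([q[1],q[2],q[3],q[0]]).as_matrix().round(3), env.tip_extent)
E
```

```text
[[ 0.262 -0.    -0.965]
 [ 0.965 -0.001  0.262]
 [-0.002 -1.     0.   ]] 0.022
```

```bash
python3 - <<'E'
from h import *
i=cv2.imread('pics/top0.png')[112:262,205:365]
cv2.imwrite('pics/c.png',cv2.resize(i,None,fx=5,fy=4*1.0,interpolation=3) if 0 else cv2.resize(i,(640,600),interpolation=cv2.INTER_CUBIC))
E
```

```text
(no output)
```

View pics/c.png

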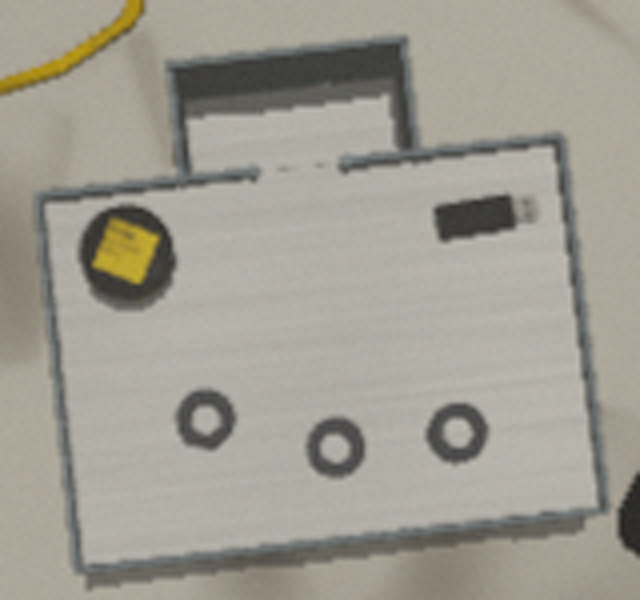

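```bash
cat >> h.py <<'E'
def setT(o,yaw):
    c,s=np.cos(yaw),np.sin(yaw); return np.array([[c,-s],[s,c]]),np.array(o)
E
python3 - <<'E'
from h import *
import pickle
c=pickle.load(open('top0.pkl','rb'))
P=lambda u,v,z: onz(c,(205+(u+.5)/4-.5,112+(v+.5)/4-.5),z)[:2]
# top rims: (tray xy, z)
pts=[((252,172),.087,(2,24)),((346,163),.087,(2,-24)),((40,193),.087,(2,133.5)),((565,138),.087,(2,-133.5)),((80,570),.080,(-188,133.5)),((603,510),.080,(-188,-133.5))]
W=np.array([P(*p[0],p[1]) for p in pts]);L=np.array([p[2] for p in pts])/1000.
a=W-W.mean(0);b=L-L.mean(0)
th=np.arctan2((b[:,0]*a[:,1]-b[:,1]*a[:,0]).sum(),(a*b).sum()); R,_=setT([0,0],th); o=W.mean(0)-R@L.mean(0)
print('origin',o,'yaw',th); print('resid mm',((W-L@R.T-o)@R*1000).round(1).tolist())
np.save('T.npy',[*o,th])
for n,uv,z in [('r0',(206,419),.084),('r1',(335,447),.084),('r2',(457,432),.084),('tub',(128,253),.104),('usb',(487,216),.083),('usbA',(436,205),.083),('usbB',(540,222),.083)]:
    w=P(*uv,z); print(n,w.round(4),((w-o)@R*1000).round(1))
E
```

```text
origin [ 0.56751647 -0.25203487] yaw 0.11844249873760447
resid mm [[-0.0, 0.9], [-0.6, 1.0], [1.0, -0.6], [-0.0, -1.4], [-0.8, -0.4], [0.4, 0.4]]
r0 [ 0.4411 -0.2051] [-120.    61.6]
r1 [ 0.4275 -0.2704] [-141.2   -1.7]
r2 [ 0.4357 -0.3319] [-140.4  -63.8]
tub [ 0.5226 -0.1663] [-34.5  90.5]
usb [ 0.5458 -0.3467] [-32.8 -91.4]
usbA [ 0.5512 -0.3207] [-24.4 -66.2]
usbB [ 0.5429 -0.3736] [ -38.8 -117.9]
```

```bash
cat >> h.py <<'E'
from scipy.spatial.transform import Rotation as Ro
def pose():
    s=env.state(); q=s['tool_rot']; return s,np.array(s['tool_pos']),Ro.from_quat([q[1],q[2],q[3],q[0]])
def rel(wps):
    """wps: (tray x mm, tray y mm, tcp z mm, heading deg in tray frame) -> tool-frame shift/turn; tool z=heading, tool y=down"""
    ox,oy,th=np.load('T.npy'); Rt,o=setT([ox,oy],th); s,p,R=pose()
    l=(p[:2]-o)@Rt*1000; f=R.as_matrix()[:,2]
    print('t',round(s['time'],2),'tray',l.round(1),'z',round(p[2]*1000,1),'head',round(np.degrees(np.arctan2(f[1],f[0])-th),1),'w',round(s['width']*1000,1),'F',s['wrist_force'].round(1),'j6',s['joints'][5].round(2))
    for x,y,z,h in wps:
        w=np.r_[Rt@(np.array([x,y])/1000)+o,z/1000]; a=th+np.radians(h)
        M=np.c_[[np.sin(a),-np.cos(a),0],[0,0,-1],[np.cos(a),np.sin(a),0]]
        print((x,y,z,h),(R.inv().apply(w-p)*1000).round(1),(R.inv()*Ro.from_matrix(M)).as_rotvec().round(3))
def totray(X,Y):
    ox,oy,th=np.load('T.npy'); Rt,o=setT([ox,oy],th); return (np.array([X,Y])-o)@Rt*1000
E
python3 - <<'E'
from h import *
ox,oy,th=np.load('T.npy')
W=[]
for a,z in((52,250),(29,250),(6,230),(-15,200)):
    a=np.radians(a); W.append((*totray(.53*np.cos(a),.53*np.sin(a)).round(0),z,0))
rel(W+[(-169,-1.7,150,0)])
E
```

```text
t 0.1 tray [-318.9  850.3] z 252.6 head 158.0 w 85.4 F [ 0.4 -1.   0.1] j6 -0.02
(np.float64(-160.0), np.float64(693.0), 250, 0) [ -86.4    2.7 -206.2] [ 2.000e-03  2.758e+00 -0.000e+00]
(np.float64(-43.0), np.float64(518.0), 250, 0) [-205.     2.9 -380.1] [ 2.000e-03  2.758e+00 -0.000e+00]
(np.float64(-4.0), np.float64(310.0), 230, 0) [-383.3   23.1 -494.1] [ 2.000e-03  2.758e+00 -0.000e+00]
(np.float64(-42.0), np.float64(121.0), 200, 0) [-572.7   53.4 -529.5] [ 2.000e-03  2.758e+00 -0.000e+00]
(-169, -1.7, 150, 0) [-734.   103.7 -457.6] [ 2.000e-03  2.758e+00 -0.000e+00]
```

Call:
{"fn": "carry_out", "kwargs": {"plan": [[[0.8,-17,0,-41,0,0.12,0],[0.8,-34,0,-82,0,0.24,0],[0.8,-52,0,-123,0,0.36,0],[0.8,-69,0,-164,0,0.48,0],[0.8,-86,0,-206,0,0.6,0]]], "grip_force": 40}}

```text
time: 0.6
tool_pos: [0.3277, 0.4166, 0.253]
tool_rot: [-0.664, 0.664, 0.243, -0.243]
wrist_force: [0.6, 0.4, 0.3]
width: 0.0172
```

```bash
python3 - <<'E'
from h import *
rel([(-43,518,250,0),(-4,310,230,0)])
E
```

```text
t 0.6 tray [-159.1  692.3] z 253.0 head 123.4 w 17.2 F [0.6 0.4 0.3] j6 0.18
(-43, 518, 250, 0) [   0.9    3.  -209.5] [ 1.000e-03  2.154e+00 -0.000e+00]
(-4, 310, 230, 0) [ -81.    23.1 -404.6] [ 1.000e-03  2.154e+00 -0.000e+00]
```

Call:
{"fn": "carry_out", "kwargs": {"plan": [[[0.8,0,1,-42,0,0.13,0],[0.8,0,1,-84,0,0.26,0],[0.8,0,2,-126,0,0.39,0],[0.8,1,2,-168,0,0.52,0],[0.8,1,3,-210,0,0.65,0]]]}}

```text
time: 1.1
tool_pos: [0.4646, 0.2574, 0.2501]
tool_rot: [0.707, -0.707, -0.018, 0.018]
wrist_force: [-0.2, -0.1, 0.8]
width: 0.0167
```

```bash
python3 - <<'E'
from h import *
rel([(-4,310,230,0),(-42,121,200,0)])
E
```

```text
t 1.1 tray [-42. 518.] z 250.1 head 86.1 w 16.7 F [-0.2 -0.1  0.8] j6 0.43
(-4, 310, 230, 0) [  52.   20. -205.] [ 0.     1.503 -0.   ]
(-42, 121, 200, 0) [  26.9   50.  -396.1] [ 0.     1.503 -0.   ]
```

Call:
{"fn": "carry_out", "kwargs": {"plan": [[[0.8,10,4,-41,0,0.13,0],[0.8,21,8,-82,0,0.26,0],[0.8,31,12,-123,0,0.39,0],[0.8,42,16,-164,0,0.52,0],[0.8,52,20,-205,0,0.65,0]]]}}

```text
time: 1.6
tool_pos: [0.5273, 0.0554, 0.2298]
tool_rot: [-0.676, 0.676, -0.209, 0.209]
wrist_force: [1.0, 0.1, 0.1]
width: 0.0171
```

```bash
python3 - <<'E'
from h import *
rel([(-42,121,200,0),(-169,-1.7,150,0)])
E
```

```text
t 1.6 tray [ -3.6 310. ] z 229.8 head 48.9 w 17.1 F [1.  0.1 0.1] j6 0.68
(-42, 121, 200, 0) [  95.4   29.8 -167.6] [ 0.     0.853 -0.   ]
(-169, -1.7, 150, 0) [  80.5   79.9 -343.6] [ 0.     0.853 -0.   ]
```

Call:
{"fn": "carry_out", "kwargs": {"plan": [[[0.8,19,6,-34,0,0.13,0],[0.8,38,12,-67,0,0.26,0],[0.8,57,18,-100,0,0.39,0],[0.8,76,24,-134,0,0.52,0],[0.8,95,30,-168,0,0.65,0]]]}}

```text
time: 2.1
tool_pos: [0.5113, -0.1367, 0.1997]
tool_rot: [-0.574, 0.574, -0.414, 0.413]
wrist_force: [0.8, -0.1, -0.4]
width: 0.0174
```

```bash
python3 - <<'E'
from h import *
rel([(-169,-1.7,150,0)])
E
```

```text
t 2.1 tray [-42.2 121.1] z 199.7 head 11.6 w 17.4 F [ 0.8 -0.1 -0.4] j6 0.97
(-169, -1.7, 150, 0) [  94.8   49.7 -149. ] [ 0.001  0.203 -0.   ]
```

Call:
{"fn": "carry_out", "kwargs": {"plan": [[[0.8,19,10,-30,0,0.05,0],[0.8,38,20,-60,0,0.1,0],[0.8,57,30,-90,0,0.15,0],[0.8,76,40,-120,0,0.2,0],[0.8,95,50,-149,0,0.203,0]]]}}

```text
time: 2.6
tool_pos: [0.4, -0.2739, 0.1496]
tool_rot: [-0.53, 0.53, -0.469, 0.468]
wrist_force: [0.7, -1.0, -0.2]
width: 0.0173
```

```bash
python3 - <<'E'
from h import *
rel([(-169,-1.7,101,0)])
cap('top','t1.png');cap('side','s1.png')
a=cv2.imread('pics/t1.png')[100:265,195:385];b=cv2.imread('pics/s1.png')
a=cv2.resize(a,(456,396),interpolation=2); b=cv2.resize(b[60:360,60:360],(344,344),interpolation=2)
o=np.zeros((396,800,3),np.uint8);o[:,:456]=a;o[:344,456:]=b;cv2.imwrite('pics/v1.png',o)
E
```

```text
t 2.6 tray [-168.9   -1.9] z 149.6 head 0.3 w 17.3 F [ 0.7 -1.  -0.2] j6 0.82
(-169, -1.7, 101, 0) [-0.2 48.6 -0. ] [ 0.     0.004 -0.   ]
```

View pics/v1.png

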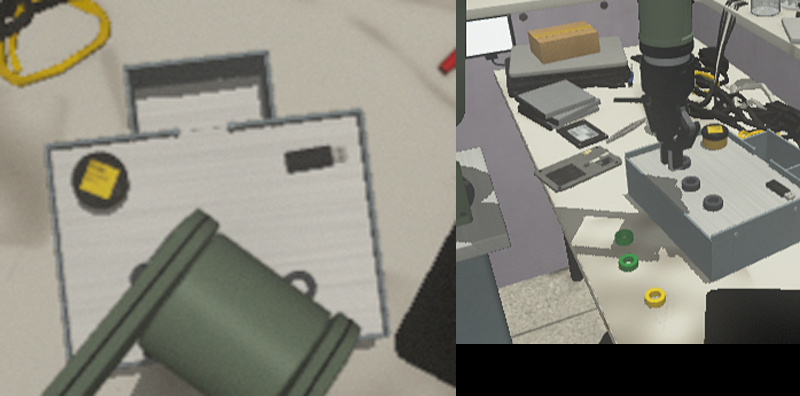

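Call:
{"fn": "carry_out", "kwargs": {"plan": [[[0.8,0,15,-1,0,0,0],[0.8,0,25,-1,0,0,0],[0.8,0,33,-1,0,0,0],[0.8,0,40,-1,0,0,0]]]}}

```text
time: 3.1
tool_pos: [0.4006, -0.2727, 0.1097]
tool_rot: [0.53, -0.53, 0.468, -0.468]
wrist_force: [0.2, -0.4, 1.1]
width: 0.0172
```

```bash
python3 - <<'E'
from h import *
rel([(-169,-1.7,101,0)])
cap('wrist','w1.png');cap('side','s2.png')
a=cv2.imread('pics/w1.png');b=cv2.imread('pics/s2.png')
a=cv2.resize(a,(440,330)); b=cv2.resize(b[150:260,180:300],(360,330),interpolation=2)
cv2.imwrite('pics/v2.png',np.hstack([a,b]))
E
```

```text
t 3.1 tray [-168.1   -0.8] z 109.7 head 0.4 w 17.2 F [ 0.2 -0.4  1.1] j6 0.82
(-169, -1.7, 101, 0) [ 0.9  8.7 -0.9] [ 0.     0.006 -0.   ]
```

View pics/v2.png

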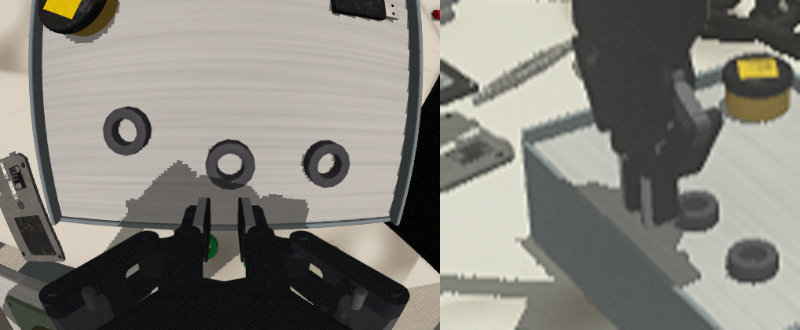

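Call:
{"fn": "carry_out", "kwargs": {"plan": [[[0.8,2,6,-1,0,-0.006,0],[0.8,2,10,-1,0,-0.006,0],[0.8,2,10,4,0,-0.006,0],[0.8,2,10,12,0,-0.006,0],[0.8,2,10,22,0,-0.006,0]]]}}

```text
time: 3.7
tool_pos: [0.4232, -0.2725, 0.1005]
tool_rot: [0.531, -0.531, 0.466, -0.467]
wrist_force: [0.6, -0.1, 1.5]
width: 0.0171
```

```bash
python3 - <<'E'
from h import *
rel([(-90,-1,100,0),(-14,0,100,0)])
E
```

```text
t 3.7 tray [-145.7   -3.3] z 100.5 head 0.6 w 17.1 F [ 0.6 -0.1  1.5] j6 0.85
(-90, -1, 100, 0) [-1.7  0.5 55.7] [-0.001  0.011  0.   ]
(-14, 0, 100, 0) [ -1.8   0.6 131.7] [-0.001  0.011  0.   ]
```

Call:
{"fn": "carry_out", "kwargs": {"plan": [[[0.8,0,0.5,14,0,0.01,0],[0.8,-1,0.5,28,0,0.01,0],[0.8,-1,0.5,42,0,0.01,0],[0.8,-2,0.5,56,0,0.01,0],[0.8,-2,0.5,70,0,0.01,0]]]}}

```text
time: 4.2
tool_pos: [0.4929, -0.261, 0.0997]
tool_rot: [0.529, -0.529, 0.469, -0.469]
wrist_force: [0.1, -1.0, -0.2]
width: 0.0171
```

```bash
python3 - <<'E'
from h import *
rel([(-14,0,100,0)])
cap('wrist','w2.png')
E
```

```text
t 4.2 tray [-75.2  -0.1] z 99.7 head 0.1 w 17.1 F [ 0.1 -1.  -0.2] j6 0.94
(-14, 0, 100, 0) [ 0.  -0.3 61.2] [ 0.     0.002 -0.   ]
```

View pics/w2.png

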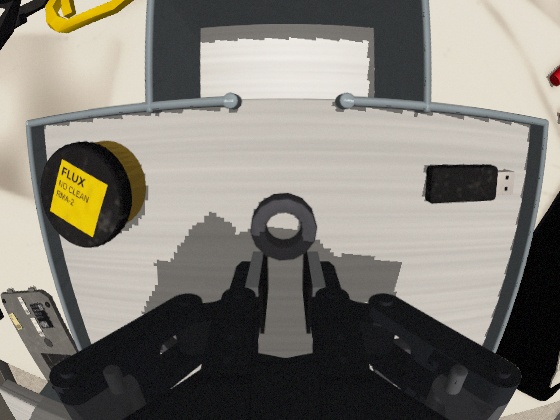

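Call:
{"fn": "carry_out", "kwargs": {"plan": [[[0.8,0,0,14,0,0,0],[0.8,1,0,28,0,0,0],[0.8,1,0,42,0,0,0],[0.8,1,0,54,0,0,0],[0.8,1,0,62,0,0,0]]]}}

```text
time: 4.75
tool_pos: [0.5545, -0.2549, 0.0997]
tool_rot: [0.529, -0.529, 0.469, -0.469]
wrist_force: [-0.1, -0.1, 0.7]
width: 0.0174
```

```bash
python3 - <<'E'
from h import *
rel([(-40,0,100,0)])
cap('wrist','w3.png')
E
```

```text
t 4.75 tray [-13.3  -1.3] z 99.7 head 0.1 w 17.4 F [-0.1 -0.1  0.7] j6 1.0
(-40, 0, 100, 0) [ -1.3  -0.3 -26.7] [-0.     0.002  0.   ]
```

View pics/w3.png

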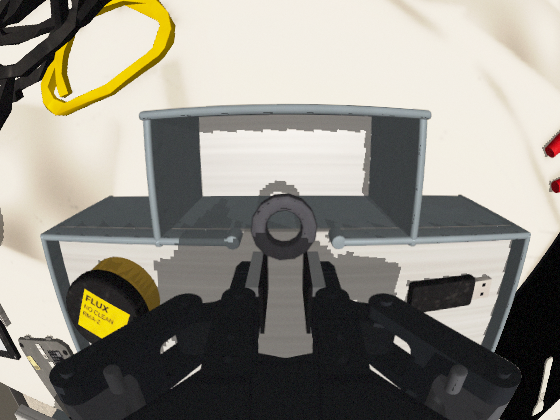

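Call:
{"fn": "carry_out", "kwargs": {"plan": [[[0.8,0,0,1,0,0,0],[0.8,0,0,2,0,0,0],[0.8,0,0,2,0,0,0]]]}}

```text
time: 5.1
tool_pos: [0.5548, -0.2548, 0.0998]
tool_rot: [-0.529, 0.529, -0.469, 0.469]
wrist_force: [0.7, -0.0, 0.4]
width: 0.0169
```

```bash
python3 - <<'E'
from h import *
rel([(-40,0,100,0)])
a=cap('wrist','w4.png')['image'];b=cv2.imread('pics/w3.png')[:,:,::-1]
print(cv2.absdiff(a,np.ascontiguousarray(b))[180:260,240:330].mean())
# dark-ness in ring's place
cv2.imwrite('pics/v4.png',cv2.resize(a[90:290,130:430,::-1],None,fx=1.5,fy=1.5))
E
```

```text
t 5.1 tray [-12.9  -1.2] z 99.8 head 0.1 w 16.9 F [ 0.7 -0.   0.4] j6 1.0
(-40, 0, 100, 0) [ -1.3  -0.2 -27.1] [ 0.     0.001 -0.   ]
23.816481481481482
```

View pics/v4.png

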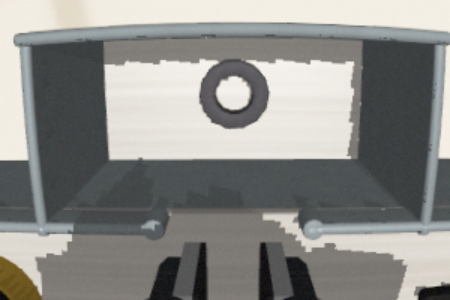

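```bash
python3 - <<'E'
from h import *
rel([(-30,0,125,0),(-141.4,79.6,130,-40),(-141.4,79.6,100,-40)])
E
```

```text
t 5.15 tray [-13.   -1.2] z 99.8 head 0.1 w 17.0 F [0.3 0.  0.1] j6 1.0
(-30, 0, 125, 0) [ -1.3 -25.2 -17. ] [ 0.     0.001 -0.   ]
(-141.4, 79.6, 130, -40) [ -81.   -30.1 -128.3] [ 0.     0.699 -0.   ]
(-141.4, 79.6, 100, -40) [-8.100e+01 -1.000e-01 -1.283e+02] [ 0.     0.699 -0.   ]
```

Call:
{"fn": "carry_out", "kwargs": {"plan": [[[0.8,0,-20,-17,0,0.1,0],[0.8,-20,-30,-45,0,0.24,0],[0.8,-40,-30,-72,0,0.38,0],[0.8,-60,-30,-100,0,0.52,0],[0.8,-81,-30,-128,0,0.66,0]]]}}

```text
time: 5.65
tool_pos: [0.4169, -0.1891, 0.13]
tool_rot: [-0.347, 0.346, -0.616, 0.616]
wrist_force: [-0.4, 0.0, -0.1]
width: 0.017
```

```bash
python3 - <<'E'
from h import *
rel([(-141.4,79.6,130,-40),(-141.4,79.6,100,-40)])
cap('wrist','w5.png')
E
```

```text
t 5.65 tray [-142.1   80.3] z 130.0 head -38.1 w 17.0 F [-0.4  0.  -0.1] j6 1.67
(-141.4, 79.6, 130, -40) [ 0.1 -0.   1. ] [-0.     0.033 -0.   ]
(-141.4, 79.6, 100, -40) [ 0.1 30.   1. ] [-0.     0.033 -0.   ]
```

View pics/w5.png

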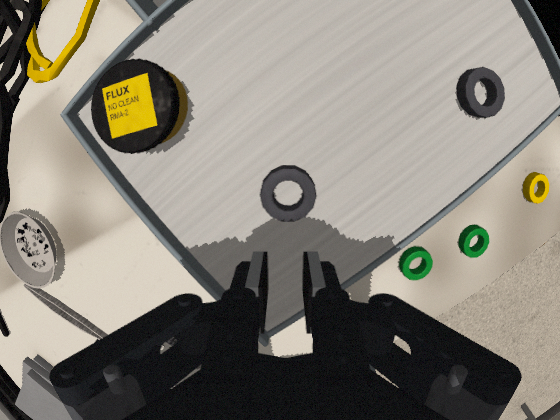

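Call:
{"fn": "carry_out", "kwargs": {"plan": [[[0.8,1,12,0,0,0.03,0],[0.8,1,22,0,0,0.03,0],[0.8,1,30,0,0,0.03,0],[0.8,1,30,5,0,0.03,0],[0.8,1,30,12,0,0.03,0]]]}}

```text
time: 6.2
tool_pos: [0.4287, -0.1969, 0.0995]
tool_rot: [0.339, -0.339, 0.621, -0.62]
wrist_force: [0.2, 1.0, -0.3]
width: 0.017
```

```bash
python3 - <<'E'
from h import *
def T(x,y,h,d=23.4): a=np.radians(h); return (round(x-d*np.cos(a),1),round(y-d*np.sin(a),1),100,h)
rel([T(-45,0,-40)]+[T(-40,0,h) for h in(-32,-24,-16,-8,0)])
E
```

```text
t 6.2 tray [-131.4   71.1] z 99.5 head -39.4 w 17.0 F [ 0.2  1.  -0.3] j6 1.69
(np.float64(-62.9), np.float64(15.0), 100, -40) [-0.2 -0.5 88.5] [ 0.001  0.01  -0.   ]
(np.float64(-59.8), np.float64(12.4), 100, -32) [-0.1 -0.6 92.6] [ 0.001 -0.13  -0.   ]
(np.float64(-61.4), np.float64(9.5), 100, -24) [ 3.1 -0.6 93.2] [ 0.001 -0.269 -0.   ]
(np.float64(-62.5), np.float64(6.4), 100, -16) [ 6.2 -0.6 94.3] [ 0.001 -0.409 -0.   ]
(np.float64(-63.2), np.float64(3.3), 100, -8) [ 9.1 -0.6 95.7] [ 0.001 -0.549 -0.   ]
(np.float64(-63.4), np.float64(0.0), 100, 0) [11.7 -0.6 97.7] [ 0.001 -0.688 -0.   ]
```

Call:
{"fn": "carry_out", "kwargs": {"plan": [[[0.8,0,0,13,0,0,0],[0.8,0,0,27,0,0,0],[0.8,0,0,41,0,0,0],[0.8,0,0,55,0,0,0],[0.8,0,0,67,0,0,0]]]}}

```text
time: 6.7
tool_pos: [0.4864, -0.234, 0.1001]
tool_rot: [-0.34, 0.339, -0.62, 0.621]
wrist_force: [-0.4, -0.8, -1.0]
width: 0.017
```

Call:
{"fn": "carry_out", "kwargs": {"plan": [[[0.8,0,0,8,0,0,0],[0.8,0,0,14,0,0,0],[0.8,0,0,18,0,0,0],[0.8,0,0,20,0,0,0]]]}}

```text
time: 7.1
tool_pos: [0.5015, -0.2437, 0.0997]
tool_rot: [0.339, -0.339, 0.621, -0.62]
wrist_force: [-0.1, 0.7, 0.6]
width: 0.0171
```

```bash
python3 - <<'E'
from h import *
def T(x,y,h,d=23.4): a=np.radians(h); return (round(x-d*np.cos(a),1),round(y-d*np.sin(a),1),100,h)
s,p,R=pose()
rel([T(-44+i,0,h) for i,h in enumerate((-32,-24,-16,-8,0))])
cap('wrist','w6.png')
E
```

```text
t 7.1 tray [-64.5  16.1] z 99.7 head -39.5 w 17.1 F [-0.1  0.7  0.6] j6 1.67
(np.float64(-63.8), np.float64(12.4), 100, -32) [ 2.4 -0.3  2.9] [ 0.   -0.13 -0.  ]
(np.float64(-64.4), np.float64(9.5), 100, -24) [ 5.  -0.3  4.3] [ 0.   -0.27 -0.  ]
(np.float64(-64.5), np.float64(6.4), 100, -16) [ 7.5 -0.3  6.2] [ 0.    -0.409 -0.   ]
(np.float64(-64.2), np.float64(3.3), 100, -8) [ 9.7 -0.3  8.4] [ 0.    -0.549 -0.   ]
(np.float64(-63.4), np.float64(0.0), 100, 0) [11.7 -0.3 11.1] [ 0.    -0.689 -0.   ]
```

View pics/w6.png

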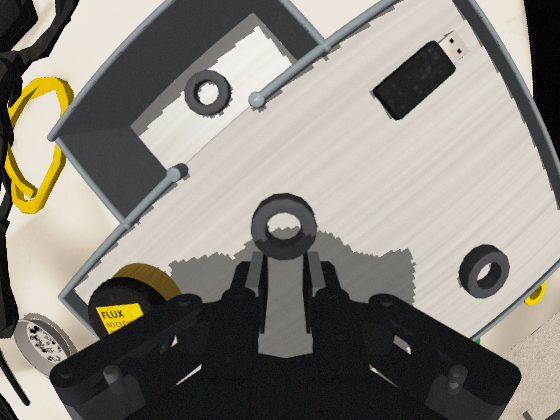

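Call:
{"fn": "carry_out", "kwargs": {"plan": [[[0.8,2.5,0,3,0,-0.13,0],[0.8,5,0,4,0,-0.27,0],[0.8,7.5,0,6,0,-0.41,0],[0.8,10,0,8,0,-0.55,0],[0.8,12,0,11,0,-0.69,0]]]}}

```text
time: 7.65
tool_pos: [0.5037, -0.2595, 0.0998]
tool_rot: [-0.53, 0.53, -0.468, 0.467]
wrist_force: [-0.4, 0.8, 0.3]
width: 0.0168
```

```bash
python3 - <<'E'
from h import *
rel([(-11,-1,100,0)])
c=cap('wrist','w7.png')['image']
g=cv2.cvtColor(c,cv2.COLOR_RGB2GRAY)[190:270,230:340]; m=(g<90).astype(np.uint8)
print(cv2.HoughCircles(cv2.cvtColor(c,cv2.COLOR_RGB2GRAY),cv2.HOUGH_GRADIENT,1,40,param1=100,param2=22,minRadius=25,maxRadius=38))
E
```

```text
t 7.65 tray [-64.2   0.1] z 99.8 head 0.4 w 16.8 F [-0.4  0.8  0.3] j6 0.95
(-11, -1, 100, 0) [ 1.5 -0.2 53.2] [ 0.     0.007 -0.   ]
[[[290.5 222.5  33.5]]]
```

Call:
{"fn": "carry_out", "kwargs": {"plan": [[[0.8,0,0,8,0,0.005,0],[0.8,1,0,20,0,0.005,0],[0.8,1,0,33,0,0.005,0],[0.8,1,0,46,0,0.005,0],[0.8,1,0,53,0,0.005,0]]]}}

```text
time: 8.2
tool_pos: [0.5589, -0.254, 0.0997]
tool_rot: [0.528, -0.528, 0.47, -0.471]
wrist_force: [-0.7, -0.8, 0.1]
width: 0.017
```

Call:
{"fn": "carry_out", "kwargs": {"plan": [[[0.8,0,0,1,0,0,0],[0.8,0,0,1,0,0,0],[0.8,0,0,1,0,0,0]]]}}

```text
time: 8.5
tool_pos: [0.5575, -0.2541, 0.0996]
tool_rot: [-0.528, 0.528, -0.471, 0.47]
wrist_force: [0.3, -0.5, -0.8]
width: 0.0172
```

```bash
python3 - <<'E'
from h import *
rel([(-30,0,130,0),(-140.4-21.4,-63.8-18,130,40)])
cap('wrist','w8.png')
E
```

```text
t 8.5 tray [-10.2  -0.9] z 99.6 head -0.2 w 17.2 F [ 0.3 -0.5 -0.8] j6 1.01
(-30, 0, 130, 0) [ -0.8 -30.3 -19.8] [ 0.001 -0.004 -0.   ]
(-161.8, -81.8, 130, 40) [  81.5  -30.3 -151.3] [ 0.    -0.702 -0.001]
```

View pics/w8.png

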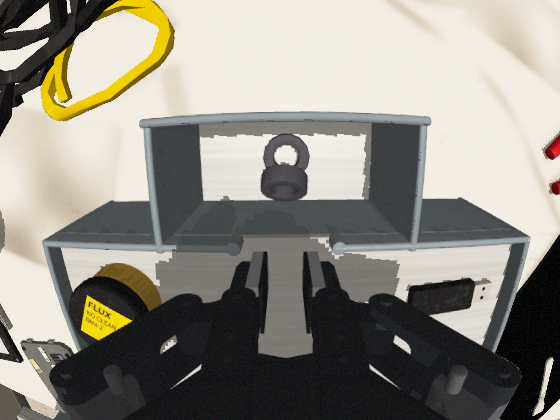

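```bash
python3 - <<'E'
from h import *
rel([(-163.6,-79.5,130,34)])
E
```

```text
t 8.55 tray [-10.2  -1. ] z 99.7 head -0.2 w 16.8 F [-0.1  0.4 -0.3] j6 1.01
(-163.6, -79.5, 130, 34) [  79.1  -30.2 -153.1] [ 0.    -0.597 -0.   ]
```

Call:
{"fn": "carry_out", "kwargs": {"plan": [[[0.8,0,-20,-17,0,-0.08,0],[0.8,20,-30,-52,0,-0.2,0],[0.8,40,-30,-86,0,-0.33,0],[0.8,60,-30,-120,0,-0.46,0],[0.8,79,-30,-153,0,-0.59,0]]]}}

```text
time: 9.05
tool_pos: [0.4133, -0.3509, 0.1301]
tool_rot: [-0.643, 0.643, -0.295, 0.295]
wrist_force: [1.2, -0.2, -0.0]
width: 0.0171
```

```bash
python3 - <<'E'
from h import *
rel([(-163.6,-79.5,130,34)])
c=cap('wrist','w9.png')['image']
for f in('w5.png','w9.png'): print(cv2.HoughCircles(cv2.imread('pics/'+f,0),cv2.HOUGH_GRADIENT,1,40,param1=100,param2=22,minRadius=20,maxRadius=34))
E
```

```text
t 9.05 tray [-164.8  -79.9] z 130.1 head 33.9 w 17.1 F [ 1.2 -0.2 -0. ] j6 0.14
(-163.6, -79.5, 130, 34) [0.3 0.1 1.3] [-0.    -0.002  0.   ]
[[[286.5 192.5  28.6]
  [479.5  90.5  24.1]]]
[[[289.5 197.5  28.6]]]
```

Call:
{"fn": "carry_out", "kwargs": {"plan": [[[0.8,2,12,0,0,0,0],[0.8,2,21,0,0,0,0],[0.8,2,27,0,0,0,0],[0.8,2,28,5,0,0,0],[0.8,2,30,12,0,0,0]]]}}

```text
time: 9.6
tool_pos: [0.4263, -0.3433, 0.0994]
tool_rot: [0.642, -0.642, 0.297, -0.296]
wrist_force: [0.5, -0.8, 0.0]
width: 0.0175
```

```bash
python3 - <<'E'
from h import *
def T(x,y,h,d=23.4): a=np.radians(h); return (round(x-d*np.cos(a),1),round(y-d*np.sin(a),1),100,h)
rel([T(-45,0,34)])
cap('wrist','w10.png')
for f in('w6.png','w10.png'): print(cv2.HoughCircles(cv2.imread('pics/'+f,0),cv2.HOUGH_GRADIENT,1,40,param1=100,param2=22,minRadius=24,maxRadius=38))
E
```

```text
t 9.6 tray [-151.1  -73.9] z 99.4 head 33.6 w 17.5 F [ 0.5 -0.8  0. ] j6 0.17
(np.float64(-64.4), np.float64(-13.1), 100, 34) [ -2.7  -0.6 105.8] [ 0.    -0.006 -0.   ]
[[[283.5 226.5  33. ]
  [ 31.5 356.5  29.7]
  [483.5 270.5  25.7]
  [208.5  96.5  24.6]]]
[[[287.5 225.5  33. ]]]
```

Nested (287, 225). Push it.

Call:
{"fn": "carry_out", "kwargs": {"plan": [[[0.8,0,0,13,0,0,0],[0.8,0,0,27,0,0,0],[0.8,-1,0,41,0,0,0],[0.8,-1,0,55,0,0,0],[0.8,-2,0,69,0,0,0]]]}}

```text
time: 10.15
tool_pos: [0.4779, -0.2968, 0.0999]
tool_rot: [-0.642, 0.642, -0.296, 0.297]
wrist_force: [0.2, -0.4, -0.1]
width: 0.0172
```

Call:
{"fn": "carry_out", "kwargs": {"plan": [[[0.8,-1,0,13,0,0,0],[0.8,-1,0,24,0,0,0],[0.8,-1,0,31,0,0,0],[0.8,-1,0,35,0,0,0],[0.8,-1,0,36,0,0,0]]]}}

```text
time: 10.65
tool_pos: [0.5037, -0.2734, 0.0997]
tool_rot: [0.642, -0.642, 0.297, -0.297]
wrist_force: [-0.0, -0.4, 0.3]
width: 0.0171
```

```bash
python3 - <<'E'
from h import *
def T(x,y,h,d=23.4): a=np.radians(h); return (round(x-d*np.cos(a),1),round(y-d*np.sin(a),1),100,h)
rel([T(-44+i,0,h) for i,h in enumerate((27,20,13,6,0))])
cap('wrist','w11.png')
for f in('w11.png',): print(cv2.HoughCircles(cv2.imread('pics/'+f,0),cv2.HOUGH_GRADIENT,1,40,param1=100,param2=22,minRadius=24,maxRadius=38))
E
```

```text
t 10.65 tray [-65.9 -13.7] z 99.7 head 33.6 w 17.1 F [-0.  -0.4  0.3] j6 0.35
(np.float64(-64.8), np.float64(-10.6), 100, 27) [-2.  -0.3  2.6] [ 0.     0.115 -0.   ]
(np.float64(-65.0), np.float64(-8.0), 100, 20) [-4.3 -0.3  3.9] [ 0.     0.238 -0.   ]
(np.float64(-64.8), np.float64(-5.3), 100, 13) [-6.4 -0.3  5.6] [ 0.    0.36 -0.  ]
(np.float64(-64.3), np.float64(-2.4), 100, 6) [-8.6 -0.3  7.6] [ 0.     0.482 -0.   ]
(np.float64(-63.4), np.float64(0.0), 100, 0) [-10.1  -0.3   9.7] [ 0.     0.587 -0.   ]
[[[288.5 229.5  30.8]]]
```

Call:
{"fn": "carry_out", "kwargs": {"plan": [[[0.8,-2,0,2.5,0,0.115,0],[0.8,-4,0,4,0,0.24,0],[0.8,-6.5,0,5.5,0,0.36,0],[0.8,-8.5,0,7.5,0,0.48,0],[0.8,-10,0,10,0,0.587,0]]]}}

```text
time: 11.2
tool_pos: [0.5041, -0.2598, 0.0997]
tool_rot: [-0.527, 0.527, -0.471, 0.471]
wrist_force: [0.6, -0.3, -0.2]
width: 0.0171
```

```bash
python3 - <<'E'
from h import *
rel([(-10.5,-1,100,0)])
cap('wrist','w12.png')
for f in('w12.png',): print(cv2.HoughCircles(cv2.imread('pics/'+f,0),cv2.HOUGH_GRADIENT,1,40,param1=100,param2=22,minRadius=24,maxRadius=38))
E
```

```text
t 11.2 tray [-63.9  -0.2] z 99.7 head -0.4 w 17.1 F [ 0.6 -0.3 -0.2] j6 0.96
(-10.5, -1, 100, 0) [ 0.5 -0.3 53.4] [ 0.    -0.006 -0.   ]
[[[283.5 225.5  31.9]
  [ 90.5 234.5  35.2]]]
```

Call:
{"fn": "carry_out", "kwargs": {"plan": [[[0.8,0,0,10,0,-0.006,0],[0.8,0,0,24,0,-0.006,0],[0.8,0,0,38,0,-0.006,0],[0.8,1,0,49,0,-0.006,0],[0.8,1,0,54,0,-0.006,0]]]}}

```text
time: 11.75
tool_pos: [0.5603, -0.2541, 0.0996]
tool_rot: [0.53, -0.53, 0.467, -0.468]
wrist_force: [0.4, -0.1, -0.1]
width: 0.0171
```

Call:
{"fn": "carry_out", "kwargs": {"plan": [[[0.8,0,0,1,0,0,0],[0.8,0,0,1,0,0,0],[0.8,0,0,1,0,0,0],[0.8,0,0,1,0,0,0]]]}}

```text
time: 12.15
tool_pos: [0.5589, -0.2541, 0.0998]
tool_rot: [-0.53, 0.53, -0.468, 0.468]
wrist_force: [-0.1, 0.8, 0.5]
width: 0.0168
```

Call:
{"fn": "carry_out", "kwargs": {"plan": [[[0.8,0,-10,-15,0,0,0],[0.8,0,-25,-25,0,0,0],[0.8,0,-40,-25,0,0,0],[0.8,0,-50,-25,0,0,0],[0.8,0,-50,-25,0,0,0]]]}}

```text
time: 12.65
tool_pos: [0.535, -0.2579, 0.1525]
tool_rot: [0.53, -0.529, 0.467, -0.47]
wrist_force: [0.6, -0.2, 0.1]
width: 0.017
```

```bash
python3 - <<'E'
from h import *
rel([(-30,0,150,0)])
cap('wrist','w13.png')
E
```

```text
t 12.65 tray [-32.9  -2. ] z 152.5 head 0.3 w 17.0 F [ 0.6 -0.2  0.1] j6 0.98
(-30, 0, 150, 0) [-2.   2.5  2.9] [-0.004  0.005  0.003]
```

View pics/w13.png

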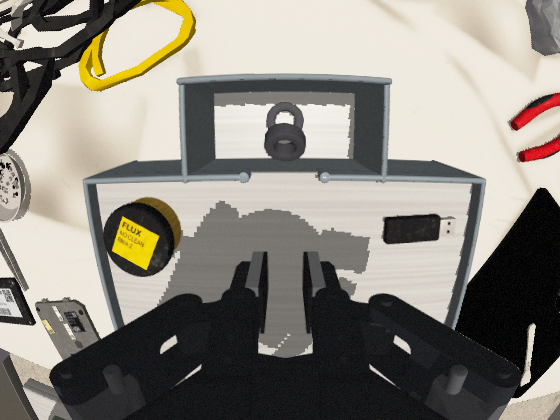

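Call:
{"fn": "carry_out", "kwargs": {"plan": [[[0.8,0,-20,0,0,0,0],[0.8,0,-20,0,0,0,0],[0.8,0,-20,0,0,0,0],[0.8,0,-20,0,0,0,0],[0.8,0,-20,0,0,0,0]]]}}

```text
time: 13.2
tool_pos: [0.5341, -0.2569, 0.1687]
tool_rot: [-0.53, 0.53, -0.469, 0.467]
wrist_force: [0.4, -0.2, -0.6]
width: 0.0171
```

Call:
{"fn": "carry_out", "kwargs": {"plan": [[[0.8,0,0,0,0,0,0],[0.8,0,0,0,0,0,0],[0.8,0,0,0,0,0,0],[0.8,0,0,0,0,0,0],[0.8,0,0,0,0,0,0]]]}}

```text
time: 13.7
tool_pos: [0.5345, -0.2572, 0.1698]
tool_rot: [0.53, -0.53, 0.468, -0.468]
wrist_force: [-0.0, -0.5, -0.5]
width: 0.017
```

```bash
python3 - <<'E'
from h import *
a=cap('wrist','w14.png')['image'];t=cap('top','t2.png')['image']
u=cv2.resize(a[60:190,160:400,::-1],(800,433),interpolation=cv2.INTER_CUBIC)
cv2.imwrite('pics/v5.png',u)
E
```

View pics/v5.png

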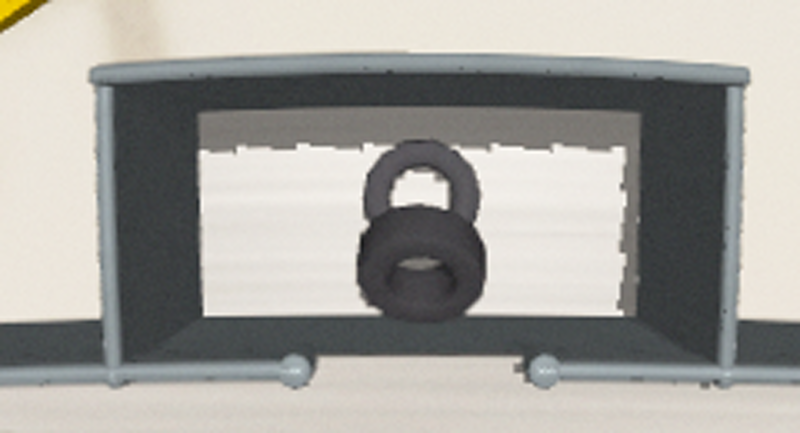

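```bash
python3 - <<'E'
from h import *
from rig import finish_job
a=cap('wrist')['image']; [cap('top') for _ in range(4)]; b=cap('wrist')['image']
print('ring diff',cv2.absdiff(a,b)[90:165,255:320].mean(),'bg',cv2.absdiff(a,b)[0:60].mean())
t0=cv2.imread('pics/top0.png');t1=cv2.imread('pics/t2.png')
print('tub,usb change',cv2.absdiff(t0,t1)[160:190,222:250].mean(),cv2.absdiff(t0,t1)[155:175,312:345].mean())
print(env.state()['wrist_force'])
print(finish_job())
E
```

```text
ring diff 1.7726495726495726 bg 1.5673214285714285
tub,usb change 30.56984126984127 24.543939393939393
[-0.63589893  0.01137107 -0.47720259]
the job is handed in; nothing more can be done
None
```

I pushed the three dark grey rings one at a time through the gate, cradled between the part-closed fingertips. The order was the middle ring, then the left, then the right. I handed the job in at about 14 s of the 58 s allowed; the hand-in gave no verdict.

**Rings:** The wrist camera showed the first ring in the slot, and the second in it but possibly still settling, before I started on the next. At the end there were none on the deck or in the gate. The last enlarged picture shows one ring flat on the slot floor. The other two appear as a leaning pile against it, partly hiding each other, so I am inferring the third ring there rather than seeing it separately. Two pictures about 0.2 s apart differed in the pile only by image noise, so it looked at rest. The wrist force was about zero, with the arm clear above the deck.

**Tub and USB stick:** I can't confirm from measurement that they stayed put. The fingers stayed well clear of both, and in the last wrist picture they still stood in their corners. However, a plain before-and-after comparison of the top view did show differences there (about 31 grey levels at the tub, 25 at the stick). I put that down to the arm or its shadow in the view and did not check further.

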